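# Hook the die core out of its holder

### The job

A die core sits deep in the bore of the steel die holder, gripped by two spring plungers. Take the hook tool from its stand, feel for the core's lifting eye with it and hook it, draw the core out of the bore, stand it upright on the soldering block, then hang the hook back in its stand. Be gentle: do not force the hook against the bore, the core or its eye, do not drop the core, and do not touch the core with the gripper.

Things in the scene. Friction and masses are not known exactly. Their poses are not given: they have to be found in the camera images.
- hook_grip (a point): Centre of the hook tool's wooden handle (square, 16 x 16 mm, 70 mm tall, upright in the stand; tool 110 g). z up along the handle. Below the handle a brass collar, 34 mm diameter, 5 mm thick, its underside 40 mm below this point, then a straight steel shaft, 5 mm diameter, 85 mm long.
- hook_tip (a point): Lower end of the hook tool's shaft, 125 mm below hook_grip, same axes. Two short arms go out and upward from here along the tool's +y and -y, like an anchor: each reaches 9 mm from the shaft axis, its tip 11 mm above this point.
- hook: The hook tool as a whole; origin in the centre of its collar's underside, 85 mm above hook_tip, same axes.
- stand_slot (a point): Wooden hook stand (fixed): point on its top plate (115 mm above the worktop, 8 mm thick) where the hook hangs. z up. A slot 16 mm wide along the stand's x is open towards -x (the robot): the plate ends 20 mm from this point on -x, the slot 20 mm on +x. The collar rests on the plate, shaft in the slot; lift the hook a little and slide it out along -x. Free space under the plate.
- holder_mouth (a point): Die holder (fixed): an upright steel tube, 103 mm tall, 90 mm outer diameter (foot 104 mm), with a blind bore 52 mm wide, 93 mm deep. This point: centre of the bore's mouth on the top face. z up. Two sprung brass plungers in the bore wall, 72 mm down, grip the core by friction: drawing it takes about 5 to 13 N for the first 21 mm, then only its weight.
- holder: The die holder; origin under its centre, 103 mm below holder_mouth. The plungers are on its +x and -x.
- core_top (a point): Centre of the flat top of the die core, a steel plug, 48.5 mm diameter, 36 mm tall, 0.25 kg, on the bore's floor (this face is 57 mm below the mouth). On it stands a round-topped lifting eye, a loop of 3.6 mm wire: its plane is along the core's x and z, 27 mm wide overall, its crown's top 38 mm above this face, on a carriage 4 mm high.
- core: The die core; origin at the centre of its underside, same axes as core_top. Its lifting eye is clamped fast in a slot along the core's y, up to 12 mm off the middle on either side: where is not measured and must be felt for. It does not give when pushed. A hook arm goes under the crown along the core's y from either side; the wire must lie between shaft and arm tip.
- solder_block: Soldering block (fixed): a flat dark fire block, 155 mm along its x, 208 mm along its y, 31 mm thick, on the worktop; origin at the centre of its underside. The core is to stand on its upper face.
There are look-alikes about, which are no part of the job. Leave any blue, green or turquoise look-alike of the part that bears stand_slot alone.

How it is judged:
On the way, in this order (a step that is already met when the one before it is completed fails the run):
1. the core hangs on the hook, drawn clear of the bore (z of core in the frame of holder above 0.103 m and contact force between hook and core above 0.8 N), for 0.1 s.
2. the core stands upright on the soldering block, free of the hook (x of core in the frame of solder_block between -0.06 and 0.06 m and y of core in the frame of solder_block between -0.086 and 0.086 m and height (world z) of core between 0.024 and 0.036 m and angle between core's own z axis and vertical below 0.1 rad and contact force between hook and core below 0.05 N), for 0.2 s.
At the end, for the whole second after the job is handed in: The core stands upright (within 0.1 rad) and at rest on the soldering block, its axis at least about 17 mm inside the block's edges; the hook hangs upright (within 0.1 rad) and at rest in its stand, collar on the plate, within 22 mm of the slot's point (x of core in the frame of solder_block between -0.06 and 0.06 m and y of core in the frame of solder_block between -0.086 and 0.086 m and height (world z) of core between 0.024 and 0.036 m and angle between each of core, hook's own z axis and vertical below 0.1 rad and linear speed of each of core, hook below 0.02 m/s and distance between hook and stand_slot below 0.022 m and height (world z) of hook between 0.112 and 0.118 m); the robot touches nothing.
It fails at once if the hook pressed on the die holder with more than 20 N (contact force between hook and holder above 20 N).
It fails at once if the hook pressed or pulled on the core with more than 25 N (contact force between hook and core above 25 N).
It fails at once if the gripper touched the core (contact force between the arm and core above 1 N).
It fails at once if the gripper's fingers touched the core (contact force between the fingers and core above 1 N).
It fails at once if the core was dropped or rammed on the soldering block (contact force between core and solder_block above 40 N).
It also fails if it takes over 69 s, if anything falls off the work surface, if the arm or the gripper's body presses on something with over 40 N, if the wrist force passes 120 N, or if a joint passes its speed limit or range.

### The arm

A 6-joint arm with a two-finger parallel gripper is mounted at the origin on a cart in front of the work surface, level with it; the furniture and walls round the work are solid. World frame = base frame: x ahead of the robot, y to its left, z up, the work surface at z = 0. Lengths are in m, angles in rad, forces in N, time in s.
With the tool pointing down it reaches from about 0.375 to 0.975 m from the base axis. Payload 3.8 kg.
Tool frame: the origin (TCP) lies at the very end of the fingers, on their centre line; the grasp point (between the pads) lies 19 mm behind it; z points along the fingers, y is the direction in which the jaws open and shut (so a half turn about z gives the same grasp; the last joint's range is limited). The gripper opens to 85 mm and grips with 20 to 120 N. Pads are 22 mm wide; open, the fingers measure 114 mm over their backs; the gripper's body (76 mm by 85 mm) begins 54 mm behind the grasp point. The pads swing forward as they close: fully open they stand 13 mm farther back than shut.
Start: joints at [1.146, 0.264, 1.604, -0, 1.274, -0.037], TCP at [0.255, 0.625, 0.195] pointing down, gripper open.
Joint ranges: [-2.63, 2.63], [-0.94, 2.18], [0.31, 2.57], [-1.31, 4.45], [0, 2.66], [-2.55, 2.55]. Speed limits (rad/s): [2.57, 2.57, 3.14, 3.14, 3.14, 3.14].

### API

Orientations are given as a unit quaternion [w, x, y, z].
In Python, from cell import env gives the robot as it stands. The module is installed in compiled form; this text tells all that it offers.
- The arm moves only by the tool move_arm, never from a script. Its argument "commands" is a list that holds one entry, the list of rows, each a list of 7 numbers: the shift along the world's x, y, z in units of 30 mm (1.0 is 30 mm), then the turn, a rotation vector about the world's x, y, z in units of 6 degrees (1.0 is 6 degrees), then the closure in counts, from 0 (fully open) to 255 (shut). In form: [[[dx, dy, dz, rx, ry, rz, fingers], ...]]. A call has 1 to 20 rows; each row is the pose to reach, as a shift and turn from the pose commanded when the call began; what a row does not reach only later rows make up. A row lasts 1/10 s, in which the tool goes at most 50 mm and 8.59 degrees, less where a joint would pass 70% of its speed; a pose out of reach is approached as far as the arm can. A call with a gripper value outside its range is refused whole. The fingers move at their own pace and stop on an object; the grip force is fixed at half the most. Time passes only in rows, so rows that repeat a pose let the fingers close. It gives the time, the measured TCP pose, the force and the opening at its end, in the units of the state.
- env.get_obs(): the state, without advancing time (a new reading comes with each control period).
- env.get_image(name): name is "scene" or "top" or "wrist"; returns the picture (400x640x3 uint8, red, green, blue); there is no depth.
- env.calibration(name): a dict with "camera_matrix" (3x3 intrinsics, pixels), "camera_from_world" (4x4, takes a point from world to camera coordinates). Camera axes: x right, y up, looking along -z (the intrinsics and any distortion apply to the point x, -y, -z); pixel columns grow to the right and rows downward; lengths in m; the calibration is good to about 2 mm. A picture is of the moment at which its call begins: read the wrist's pose just before it. calibration takes no time and is no camera call; for the wrist camera it gives the pose at the moment of the call.
- env.finish_job(): hands the job in, once; it reports no verdict.
The state is a dict: "time_s": time; "joint_pos": joint angles; "qd": joint speeds; "joint_torque": joint torques, N m; "tcp_pos": TCP position; "ee_rot": TCP orientation; "wrist_force": force on the tool from outside, world axes, zero at the start; "ft_torque": the same for the moment, N m; "grip_width": finger opening in m.
Only numpy, scipy, OpenCV 4.12 (cv2) and the standard library are available. Lean on these libraries where they do the work, as an engineer would, in place of code of your own. Each camera call takes 0.05 s, during which the arm holds its last target.

## Working session

There is one attempt and no reset: what is moved stays moved. The work goes in short steps, Python scripts to look and compute and a tool call to move; the robot and the scene stay as the last step left them, time stands still between calls to the robot, and variables do not carry over. Pictures are saved under pics/ and viewed, and the job is handed in when it is done.

Besides the shell and the picture viewer there is one more tool, called as a command line: name --argument value ..., lists and objects as JSON in quotes. move_arm: Moves the arm, as the interface text tells. Its arguments: {"type":"object","properties":{"commands":{"type":"array","items":{"type":"array","items":{"type":"array","items":{"type":"number"}}}}},"required":["commands"]}

```bash
mkdir -p pics; python3 - <<'E'
from cell import env
import cv2,numpy as np
np.set_printoptions(precision=4,suppress=True)
o=env.get_obs()
for k,v in o.items(): print(k,v)
for n in ["scene","top","wrist"]:
    c=env.calibration(n); print(n,c)
    cv2.imwrite(f"pics/{n}0.png",env.get_image(n)[:,:,::-1])
E
```

```text
time_s 0.0
joint_pos [ 1.1461  0.2648  1.6054  0.      1.2737 -0.0369]
qd [ 0.0003  0.0003  0.001   0.0013 -0.0009  0.001 ]
joint_torque [ -0.0001 -51.5094 -36.7321   0.0001   0.0128   0.    ]
tcp_pos [0.2549 0.6241 0.1941]
ee_rot [-0.0003  0.1927  0.9813 -0.0011]
wrist_force [-0.1273 -0.5949  0.8999]
ft_torque [ 0.0137 -0.0192  0.0348]
grip_width 0.0856122986494081
scene {'camera_matrix': array([[495.0619,   0.    , 315.5528],
       [  0.    , 495.0619, 202.9508],
       [  0.    ,   0.    ,   1.    ]]), 'camera_from_world': array([[-0.647 , -0.7623, -0.0165,  0.4343],
       [ 0.4297, -0.3824,  0.818 , -0.2336],
       [-0.6299,  0.5222,  0.575 , -1.4909],
       [ 0.    ,  0.    ,  0.    ,  1.    ]])}
top {'camera_matrix': array([[515.2818,   0.    , 305.605 ],
       [  0.    , 515.2818, 203.4634],
       [  0.    ,   0.    ,   1.    ]]), 'camera_from_world': array([[-0.0227, -0.9996,  0.017 ,  0.1491],
       [ 0.9911, -0.0203,  0.1315, -0.4924],
       [-0.1311,  0.0198,  0.9912, -1.6485],
       [ 0.    ,  0.    ,  0.    ,  1.    ]])}
wrist {'camera_matrix': array([[286.9183,   0.    , 324.2266],
       [  0.    , 286.9183, 200.6092],
       [  0.    ,   0.    ,   1.    ]]), 'camera_from_world': array([[ 0.3776,  0.926 , -0.0011, -0.6741],
       [-0.8873,  0.3615, -0.2863,  0.0376],
       [-0.2647,  0.1091,  0.9581, -0.3786],
       [ 0.    ,  0.    ,  0.    ,  1.    ]])}
```

View pics/scene0.png

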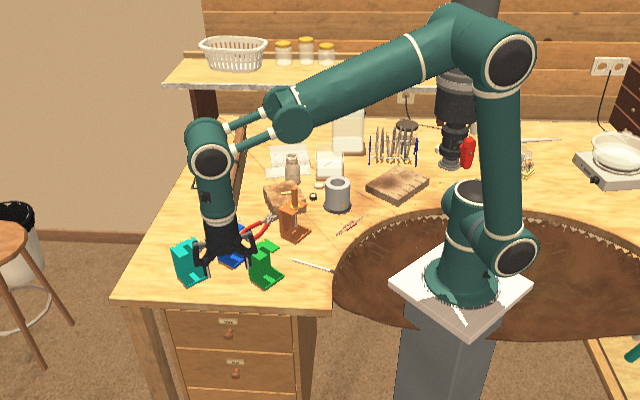

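View pics/top0.png

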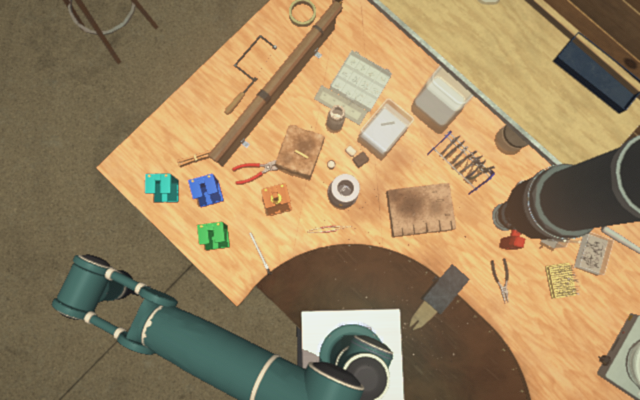

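View pics/wrist0.png

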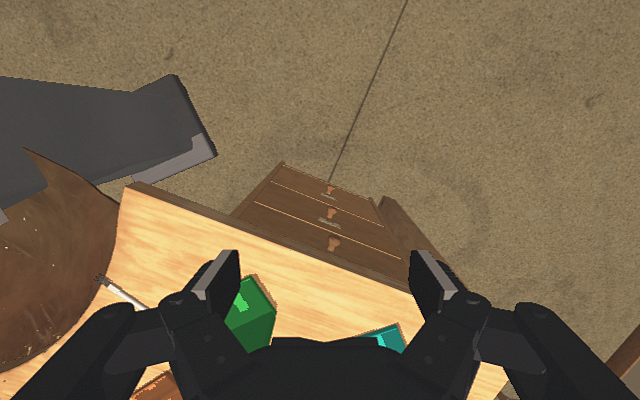

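The scene shows an orange wooden stand holding a hook at scene (293,215) and top (276,199). Blue, green and turquoise look-alikes are at top (205,190), (212,235) and (162,187). The holder is at top (344,190) and a dark block at top (420,210). Next I'll enlarge these.

```bash
python3 - <<'E'
import cv2
t=cv2.imread("pics/top0.png"); s=cv2.imread("pics/scene0.png")
def crop(im,x0,y0,x1,y1,n,k):
    cv2.imwrite(n,cv2.resize(im[y0:y1,x0:x1],None,fx=k,fy=k,interpolation=cv2.INTER_CUBIC))
crop(t,250,120,470,245,"pics/topc.png",3.6)
crop(s,225,140,435,260,"pics/scenec.png",3.6)
crop(t,250,160,370,220,"pics/topd.png",6.5)
E
```

```text
(no output)
```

View pics/topc.png

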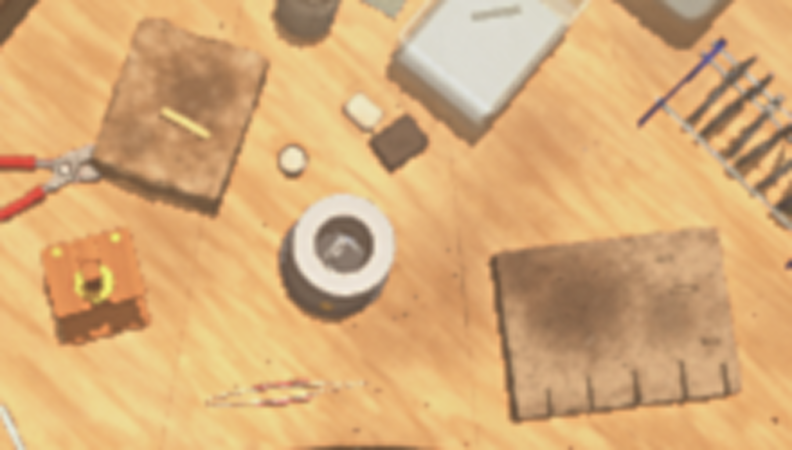

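View pics/scenec.png

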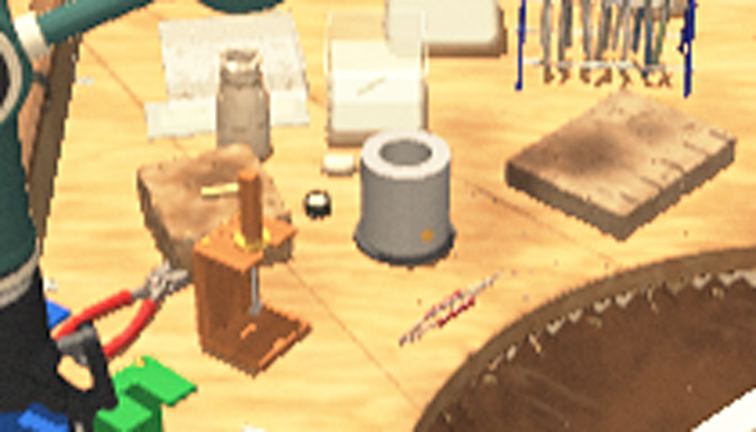

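View pics/topd.png

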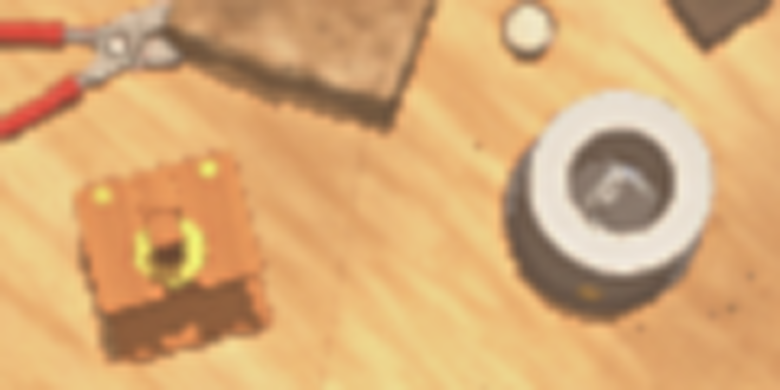

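```bash
cat > h.py <<'E'
import numpy as np,cv2
from cell import env
np.set_printoptions(precision=4,suppress=True)
def proj(c,P):
    K=np.array(c["camera_matrix"]);T=np.array(c["camera_from_world"])
    p=(T[:3,:3]@np.atleast_2d(P).T).T+T[:3,3]
    q=np.c_[p[:,0],-p[:,1],-p[:,2]]@K.T
    return q[:,:2]/q[:,2:]
def unz(c,uv,z):
    K=np.array(c["camera_matrix"]);T=np.array(c["camera_from_world"])
    uv=np.atleast_2d(uv).astype(float)
    d=np.c_[uv,np.ones(len(uv))]@np.linalg.inv(K).T
    d=d*[1,-1,-1]
    R=T[:3,:3];C=-R.T@T[:3,3]
    D=d@R
    return C+D*((z-C[2])/D[:,2:])
def tcp():
    from scipy.spatial.transform import Rotation as Ro
    o=env.get_obs();q=o["ee_rot"]
    return o["tcp_pos"],Ro.from_quat([q[1],q[2],q[3],q[0]]).as_matrix(),o
def save(im,n): cv2.imwrite("pics/"+n,im[:,:,::-1])
E
python3 - <<'E'
from h import *
t=env.calibration("top"); s=env.calibration("scene")
# collar from topd: center ~ (170,250)/6.5+(250,160)
print("collar",unz(t,[250+170/6.5,160+250/6.5],.12))
# plate corners TL (82,190) TR (232,152) BR(258,275) BL(100,310)
pl=np.array([[78,190],[232,152],[255,278],[100,310]])/6.5+[250,160]
P=unz(t,pl,.115);print(P, P.mean(0)); print(np.linalg.norm(np.diff(P,axis=0),axis=1),np.diff(P,axis=0))
# holder top ring ellipse centre (622,183), bore
print("holder",unz(t,[[250+621/6.5,160+183/6.5],[250+621/6.5,160+180/6.5]],.103))
b=np.array([[490,257],[716,228],[740,392],[515,420]])/3.6+[250,120]
B=unz(t,b,.031);print(B,B.mean(0),np.linalg.norm(np.diff(B,axis=0),axis=1))
print("scene holder",unz(s,[225+406/3.6,140+153/3.6],.103))
print("scene collar",unz(s,[225+252/3.6,140+241/3.6],.1175))
print("scene handle top",unz(s,[225+251/3.6,140+175/3.6],.19))
bs=np.array([[505,172],[620,228],[735,145],[618,93]])/3.6+[225,140]
B=unz(s,bs,.031);print(B,B.mean(0))
p,R,o=tcp();w=env.calibration("wrist")["camera_from_world"]
C=-w[:3,:3].T@w[:3,3];print("cam in tcp",R.T@(C-p)); print(w[:3,:3]@R)
E
```

```text
collar [[0.5012 0.2308 0.12  ]]
[[0.5318 0.2744 0.115 ]
 [0.5487 0.2006 0.115 ]
 [0.4877 0.1907 0.115 ]
 [0.4738 0.2646 0.115 ]] [0.5105 0.2326 0.115 ]
[0.0757 0.0618 0.0752] [[ 0.0169 -0.0738  0.    ]
 [-0.061  -0.0099  0.    ]
 [-0.0138  0.0739  0.    ]]
holder [[0.5319 0.0136 0.103 ]
 [0.5334 0.0135 0.103 ]]
[[ 0.5301 -0.1265  0.031 ]
 [ 0.5527 -0.3349  0.031 ]
 [ 0.4021 -0.3478  0.031 ]
 [ 0.3812 -0.1426  0.031 ]] [ 0.4665 -0.2379  0.031 ] [0.2097 0.1512 0.2062]
scene holder [[0.5296 0.0146 0.103 ]]
scene collar [[0.4972 0.2332 0.1175]]
scene handle top [[0.4948 0.2324 0.19  ]]
[[ 0.516  -0.1136  0.031 ]
 [ 0.3685 -0.127   0.031 ]
 [ 0.3907 -0.3323  0.031 ]
 [ 0.5456 -0.3205  0.031 ]] [ 0.4552 -0.2233  0.031 ]
cam in tcp [ 0.0727 -0.0001 -0.1786]
[[ 0.0005  1.     -0.001 ]
 [ 0.9581 -0.0002  0.2863]
 [ 0.2863 -0.0011 -0.9581]]
```

move_arm --commands '[[[1,-1.5,1,0.5,0,0.5,0],[2,-4,1.9,0,0,2,0],[3.5,-8,1.9,0,0,4,0],[5,-11.5,1.9,0,0,5.5,0],[5.93,-13.6,1.9,0,0,5.5,0],[5.93,-13.6,1.9,0,0,5.5,0],[5.93,-13.6,1.9,0,0,5.5,0],[5.93,-13.6,1.9,0,0,5.5,0],[5.93,-13.6,1.9,0,0,5.5,0],[5.93,-13.6,1.9,0,0,5.5,0],[5.93,-13.6,1.9,0,0,5.5,0],[5.93,-13.6,1.9,0,0,5.5,0],[5.93,-13.6,1.9,0,0,5.5,0]]]'

```text
time_s: 1.45
tcp_pos: [0.4325, 0.2181, 0.2521]
ee_rot: [-0.0, -0.095, 0.995, 0.0]
wrist_force: [-0.3, 0.5, -0.2]
grip_width: 0.0854
```

```bash
python3 - <<'E'
from h import *
p,R,o=tcp();print(o["time_s"],p,R,o["joint_pos"],o["wrist_force"])
c=env.calibration("wrist");im=env.get_image("wrist");save(im,"w1.png")
cv2.imwrite("pics/w1c.png",cv2.resize(im[120:330,220:430,::-1],None,fx=2.8,fy=2.8,interpolation=cv2.INTER_CUBIC))
import pickle;pickle.dump(c,open("w1.pkl","wb"))
E
```

```text
1.45 [0.4325 0.2181 0.2521] [[-0.982  -0.1888 -0.0006]
 [-0.1888  0.982   0.0003]
 [ 0.0005  0.0004 -1.    ]] [ 0.4153 -0.1344  1.9226  0.0005  1.3539 -1.3456] [-0.3457  0.5482 -0.2215]
```

View pics/w1.png

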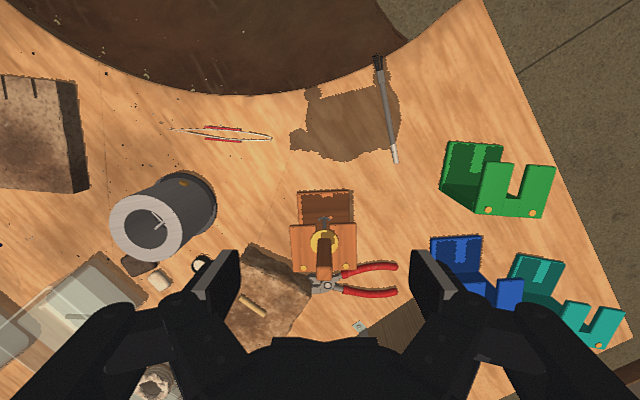

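View pics/w1c.png

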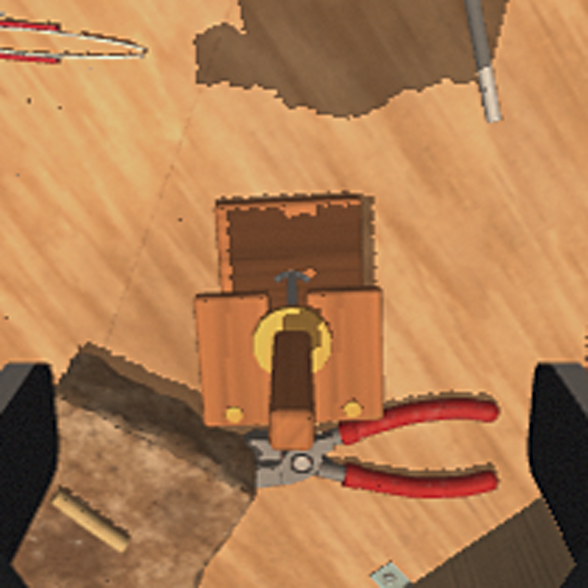

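The wrist picture shows the wooden stand at (323,245) with the collar at about (324,242). The anchor arms run left-right, along stand y. The holder mouth is at (147,227) with the eye visible inside it, and the coloured look-alikes are on the right.

```bash
python3 - <<'E'
from h import *
import pickle
c=pickle.load(open("w1.pkl","rb"))
f=lambda L:np.array(L)/2.8+[220,120]
print("collar",unz(c,f([292,342]),.12)); print("handletop",unz(c,f([[291,429]]),.19)); print("tip",unz(c,f([292,277]),.038))
P=unz(c,f([[196,295],[206,425],[380,420],[383,290]]),.115);print("plate",P,P.mean(0))
P=unz(c,f([[269,293],[307,291]]),.115);print("slot mouth",P,P.mean(0))
P=unz(c,f([[272,411],[312,410],[313,448],[271,449]]),.19);d=P[1]-P[0];print("handle",P,P.mean(0),np.degrees(np.arctan2(d[1],d[0])))
im=cv2.imread("pics/w1.png")
cv2.imwrite("pics/w1h.png",cv2.resize(im[160:300,80:240],None,fx=5,fy=5)[:600])
E
```

```text
collar [[0.5025 0.2319 0.12  ]]
handletop [[0.5023 0.2314 0.19  ]]
tip [[0.5036 0.2322 0.038 ]]
plate [[0.4912 0.1886 0.115 ]
 [0.5514 0.2025 0.115 ]
 [0.5344 0.2777 0.115 ]
 [0.4742 0.2654 0.115 ]] [0.5128 0.2335 0.115 ]
slot mouth [[0.4845 0.2186 0.115 ]
 [0.4806 0.2341 0.115 ]] [0.4826 0.2263 0.115 ]
handle [[0.4968 0.2238 0.19  ]
 [0.4939 0.2369 0.19  ]
 [0.508  0.2401 0.19  ]
 [0.5111 0.2261 0.19  ]] [0.5024 0.2318 0.19  ] 102.48192392801765
```

View pics/w1h.png

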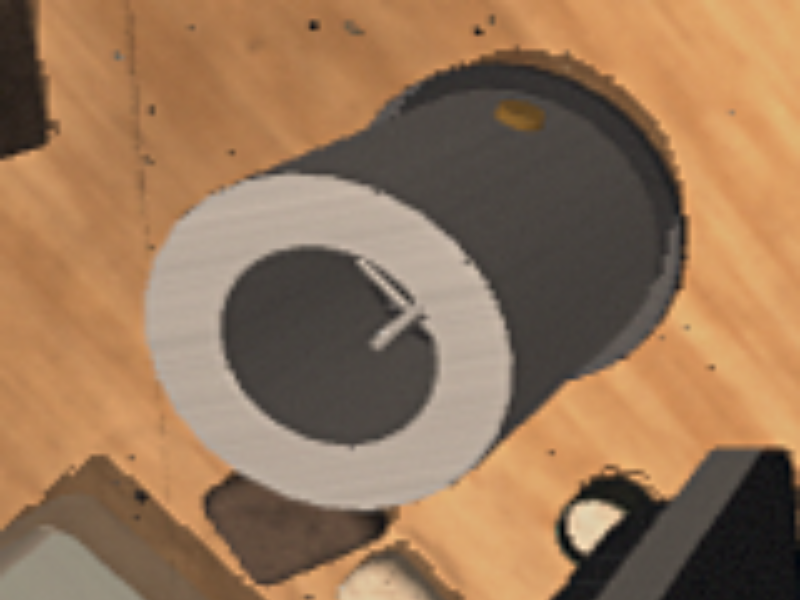

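move_arm --commands '[[[1.5,-1.7,0,0,0,0,0],[3,-3.4,0,0,0,0,0],[4.5,-5,-0.5,0,0,0,0],[5.7,-6.35,-2,0,0,0,0],[5.7,-6.35,-3.5,0,0,0,0],[5.7,-6.35,-4.7,0,0,0,0],[5.7,-6.35,-4.7,0,0,0,0],[5.7,-6.35,-4.7,0,0,0,0],[5.7,-6.35,-4.7,0,0,0,0]]]'

```text
time_s: 2.4
tcp_pos: [0.6038, 0.0277, 0.1111]
ee_rot: [-0.001, -0.095, 0.996, 0.0]
wrist_force: [0.6, -0.6, 0.8]
grip_width: 0.0852
```

```bash
python3 - <<'E'
from h import *
p,R,o=tcp();print(o["time_s"],p,o["joint_pos"])
c=env.calibration("wrist");im=env.get_image("wrist");save(im,"w2.png")
print(proj(c,[.532,.0138,.103]))
cv2.imwrite("pics/w2c.png",cv2.resize(im[50:190,250:400,::-1],None,fx=4.2,fy=4.2,interpolation=cv2.INTER_CUBIC)) 
import pickle;pickle.dump(c,open("w2.pkl","wb"))
E
```

```text
2.4 [0.6038 0.0277 0.1111] [ 0.0043  0.1987  1.8448  0.0004  1.0998 -1.756 ]
[[324.0877 114.2578]]
```

View pics/w2c.png

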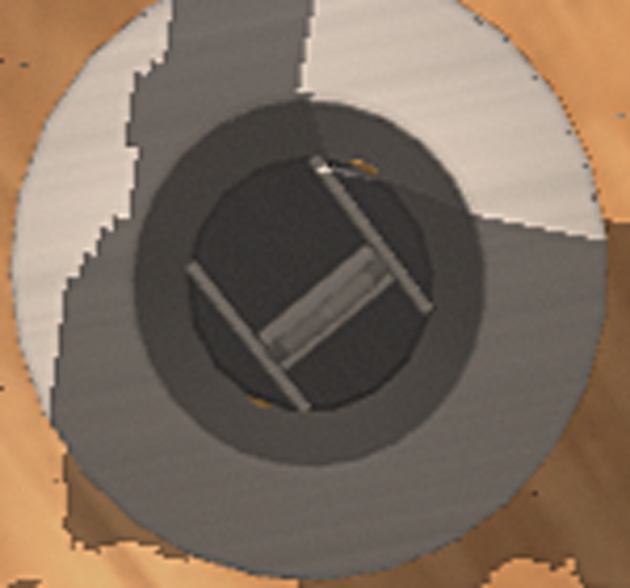

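```bash
python3 - <<'E'
import cv2,numpy as np
def g(n,x0,y0,x1,y1,k,o):
    im=cv2.imread(n)[y0:y1,x0:x1].astype(float)
    im=np.clip((im/255)**0.5*255*1.1,0,255).astype(np.uint8)
    cv2.imwrite(o,cv2.resize(im,None,fx=k,fy=k,interpolation=cv2.INTER_LANCZOS4))
g("pics/w1.png",115,200,175,255,10,"pics/w1e.png")
g("pics/w2.png",280,70,370,165,6.3,"pics/w2e.png")
E
```

```text
(no output)
```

View pics/w1e.png

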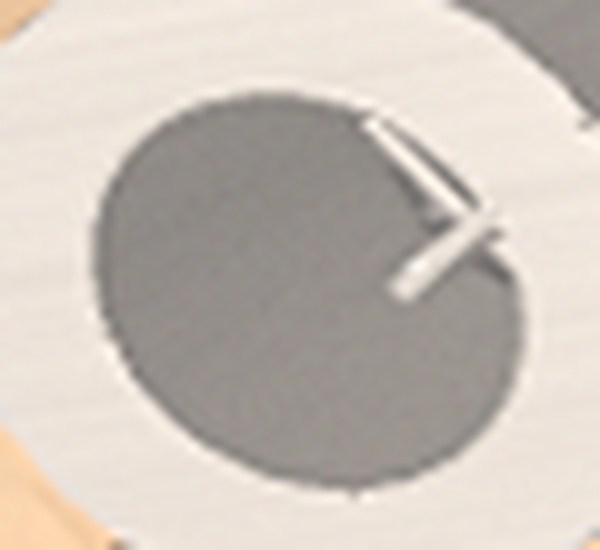

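View pics/w2e.png

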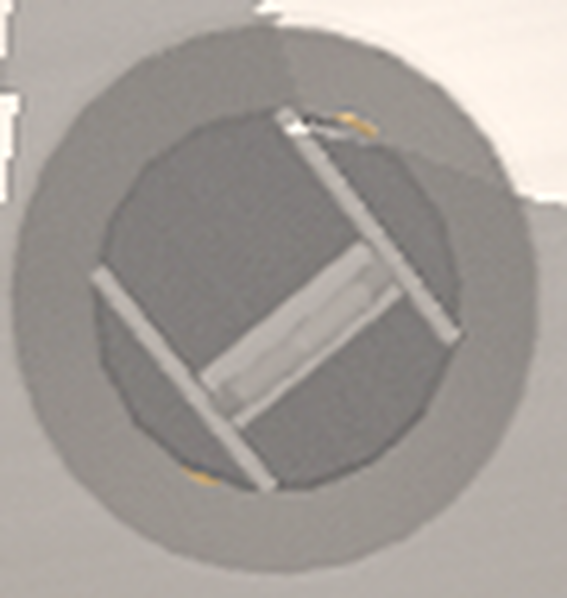

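```bash
python3 - <<'E'
from h import *
import pickle
c2=pickle.load(open("w2.pkl","rb"));c1=pickle.load(open("w1.pkl","rb"))
im=cv2.imread("pics/w2.png");g=cv2.cvtColor(im,cv2.COLOR_BGR2GRAY).astype(float)
# radial edge for mouth: darkness step around expected centre
ctr=np.array([280+275/6.3,70+300/6.3]);pts=[]
for a in np.linspace(0,2*np.pi,120,endpoint=False):
    r=np.arange(34,50,.25);x=ctr[0]+r*np.cos(a);y=ctr[1]+r*np.sin(a)
    v=cv2.remap(g.astype(np.float32),x.astype(np.float32)[None],y.astype(np.float32)[None],cv2.INTER_LINEAR)[0]
    d=np.gradient(cv2.GaussianBlur(v[None],(1,1),0)[0]);k=np.argmax(d)
    if d[k]>2: pts.append([x[k],y[k]])
pts=np.array(pts,np.float32);e=cv2.fitEllipse(pts);print(len(pts),e)
P=unz(c2,pts,.103)[:,:2]
A=np.c_[2*P,np.ones(len(P))];
for it in range(5):
    s=np.linalg.lstsq(A,(P**2).sum(1),rcond=None)[0];rr=np.sqrt(s[2]+s[0]**2+s[1]**2)
    res=np.abs(np.hypot(*(P-s[:2]).T)-rr);k=res<max(3*np.median(res),.0004);P=P[k];A=A[k]
print("mouth",s[:2],"r",rr,len(P))
# manual points in w2e coords
f=lambda L:np.array(L,float)/6.3+[280,70]
strip=f([[215,400],[385,265]]);print("strip ends z=.083",unz(c2,strip,.083),"z.05",unz(c2,strip,.05))
A_=f([[282,112],[458,336]]);B_=f([[98,272],[270,487]])
for z in (.046,.05,.055): print(z,unz(c2,A_,z)[:,:2].ravel(),unz(c2,B_,z)[:,:2].ravel())
E
```

```text
120 ((322.71612548828125, 116.66372680664062), (85.34528350830078, 87.40148162841797), 155.0919647216797)
mouth [0.5348 0.0137] r 0.026171870666647855 107
strip ends z=.083 [[0.546  0.0094 0.083 ]
 [0.5283 0.025  0.083 ]] z.05 [[0.5481 0.0087 0.05  ]
 [0.5276 0.0269 0.05  ]]
0.046 [0.512  0.0106 0.5344 0.0382] [ 0.5354 -0.0091  0.5581  0.0178]
0.05 [0.5123 0.0106 0.5344 0.0378] [ 0.5353 -0.0087  0.5577  0.0178]
0.055 [0.5127 0.0107 0.5343 0.0373] [ 0.5353 -0.0083  0.5572  0.0177]
```

```bash
python3 - <<'E'
from h import *
import pickle
c2=pickle.load(open("w2.pkl","rb"));c1=pickle.load(open("w1.pkl","rb"))
im=cv2.imread("pics/w2.png");
f=lambda q:(q-[115,200])*10
ctr=np.array([.5372,.0172]);u=np.array([np.cos(np.radians(140)),np.sin(np.radians(140))])
t=np.linspace(0,np.pi,9);arch=[[*(ctr+11.7e-3*np.cos(a)*u),.0703+.0117*np.sin(a)] for a in t]
print("arch w1e",f(proj(c1,np.array(arch))).round())
print("mouth w1e",f(proj(c1,[.5348,.0137,.103])))
print("railB w1e",f(proj(c1,[[.5353,-.0087,.05],[.5577,.0178,.05]])))
print("arch w2e",((proj(c2,np.array(arch))-[280,70])*6.3).round())
# strip detail
x0=im[85:150,300:350].astype(float);x0=np.clip((x0-30)*2.2,0,255).astype(np.uint8)
cv2.imwrite("pics/w2f.png",cv2.resize(x0,None,fx=9,fy=9,interpolation=cv2.INTER_NEAREST))
E
```

```text
arch w1e [[529. 168.]
 [507. 183.]
 [478. 205.]
 [448. 229.]
 [421. 252.]
 [402. 269.]
 [394. 279.]
 [397. 279.]
 [411. 271.]]
mouth w1e [[297.6974 291.6197]]
railB w1e [[361.3627 122.3843]
 [546.6812 301.4042]]
arch w2e [[376. 265.]
 [372. 270.]
 [356. 284.]
 [330. 307.]
 [299. 333.]
 [268. 359.]
 [242. 380.]
 [225. 393.]
 [221. 396.]]
```

View pics/w2f.png

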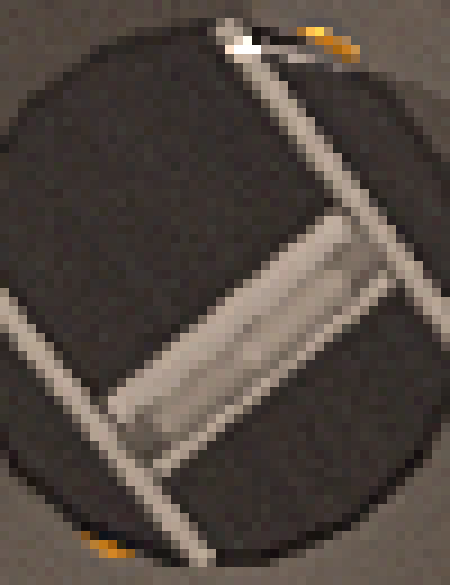

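The view down the bore shows the eye's strip centred at about (328,123) in the wrist image. Its plane lies at a yaw of about 140°, so core y is at about 50°, and it sits about 4 mm off the bore centre. The mouth fit gives (0.5348, 0.0137) with a radius of 26.2 mm, which agrees with the 52 mm bore. Next I'll go above the hook handle.

move_arm --commands '[[[0,0,1.5,0,0,0,0],[0,0,3,0,0,0,0],[-0.5,1,4.2,0,0,0.1,0],[-1.2,2.4,4.4,0,0,0.27,0],[-1.9,3.8,4.4,0,0,0.27,0],[-2.6,5.2,4.4,0,0,0.27,0],[-3.2,6.4,4.2,0,0,0.27,0],[-3.38,6.8,3.8,0,0,0.27,0],[-3.38,6.8,3.2,0,0,0.27,0],[-3.38,6.8,3.2,0,0,0.27,0],[-3.38,6.8,3.2,0,0,0.27,0]]]'

```text
time_s: 3.55
tcp_pos: [0.5029, 0.2305, 0.2085]
ee_rot: [0.001, -0.108, 0.994, -0.0]
wrist_force: [-0.4, -0.4, 0.7]
grip_width: 0.0855
```

```bash
python3 - <<'E'
from h import *
p,R,o=tcp();print(o["time_s"],p,np.degrees(np.arctan2(R[1,0],R[0,0])))
c=env.calibration("wrist");im=env.get_image("wrist");save(im,"w3.png")
print(proj(c,[.5024,.2318,.19]),proj(c,[p[0],p[1],.19]))
E
```

```text
3.55 [0.5029 0.2305 0.2085] -167.5685305815258
[[326.1286 218.4205]] [[324.1887 218.7005]]
```

View pics/w3.png

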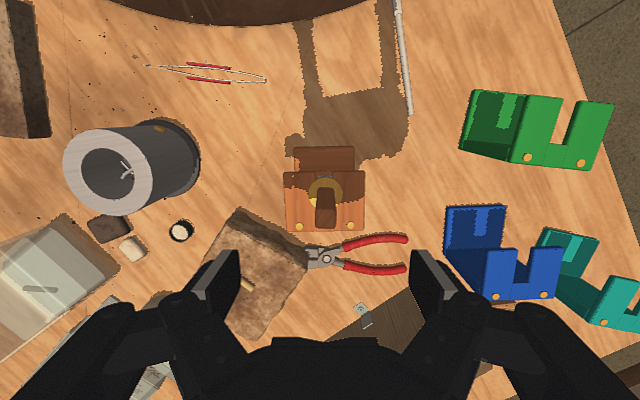

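The handle top is at about (326,219), as predicted, and midway between the open fingers. I'll descend and close.

move_arm --commands '[[[0,0.04,-0.8,0,0,0,0],[0,0.04,-1.6,0,0,0,0],[0,0.04,-2.2,0,0,0,0],[0,0.04,-2.42,0,0,0,0],[0,0.04,-2.42,0,0,0,120],[0,0.04,-2.42,0,0,0,180],[0,0.04,-2.42,0,0,0,255],[0,0.04,-2.42,0,0,0,255],[0,0.04,-2.42,0,0,0,255],[0,0.04,-2.42,0,0,0,255],[0,0.04,-2.42,0,0,0,255]]]'

```text
time_s: 4.7
tcp_pos: [0.5037, 0.2317, 0.1359]
ee_rot: [0.001, -0.108, 0.994, 0.0]
wrist_force: [1.2, -1.1, 5.1]
grip_width: 0.0148
```

move_arm --commands '[[[0,0,0.1,0,0,0,255],[0,0,0.3,0,0,0,255],[0,0,0.3,0,0,0,255],[-0.4,-0.09,0.3,0,0,0,255],[-0.9,-0.2,0.3,0,0,0,255],[-1.5,-0.33,0.3,0,0,0,255],[-2.1,-0.465,0.3,0,0,0,255],[-2.3,-0.51,0.3,0,0,0,255],[-2.3,-0.51,0.3,0,0,0,255],[-2.3,-0.51,0.3,0,0,0,255]]]'

```text
time_s: 5.7
tcp_pos: [0.434, 0.2164, 0.144]
ee_rot: [0.001, -0.108, 0.994, 0.0]
wrist_force: [-0.0, -0.0, -1.4]
grip_width: 0.0145
```

```bash
python3 - <<'E'
from h import *
p,R,o=tcp();print(o["time_s"],p,np.degrees(np.arctan2(R[1,0],R[0,0])),o["wrist_force"],o["grip_width"])
c=env.calibration("wrist");im=env.get_image("wrist");save(im,"w4.png")
im=env.get_image("scene");cv2.imwrite("pics/s4.png",cv2.resize(im[150:300,200:400,::-1],None,fx=4,fy=4,interpolation=cv2.INTER_CUBIC))
import pickle;pickle.dump((c,p,R),open("w4.pkl","wb"))
E
```

```text
5.7 [0.434  0.2164 0.144 ] -167.58707371107073 [-0.0174 -0.0046 -1.4315] 0.014507352062807006
```

View pics/w4.png

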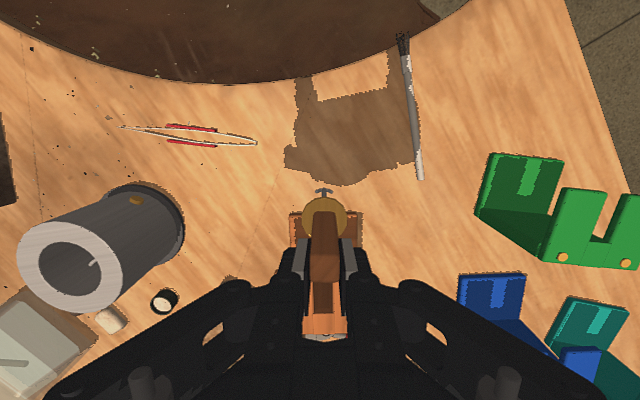

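View pics/s4.png

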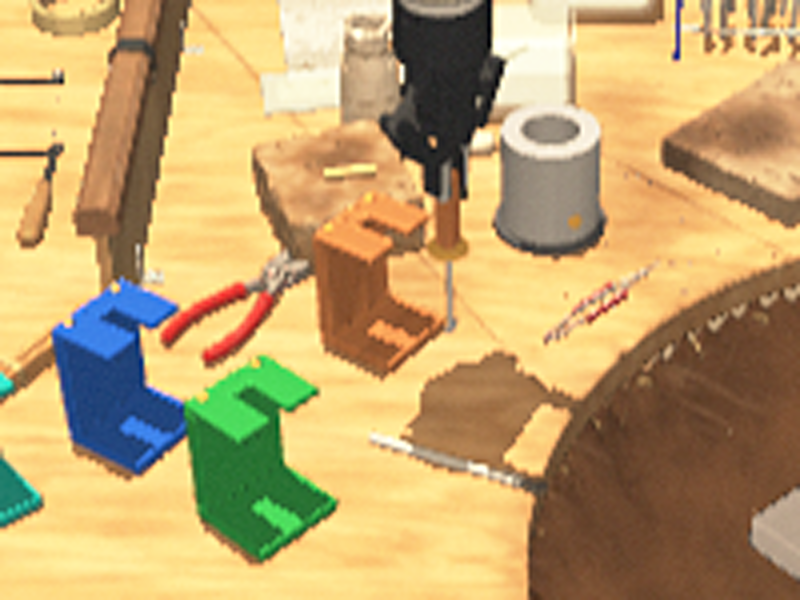

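```bash
python3 - <<'E'
from h import *
import pickle
c,p,R=pickle.load(open("w4.pkl","rb"))
im=cv2.imread("pics/w4.png");cv2.imwrite("pics/w4c.png",cv2.resize(im[175:260,280:370],None,fx=8,fy=8,interpolation=cv2.INTER_CUBIC)[:600])
print(proj(c,np.array([[p[0],p[1],p[2]+dz] for dz in (-.0209,-.0159,-.1059)]).round(4)))
E
```

```text
[[324.1762 217.6106]
 [324.1818 219.9972]
 [324.1087 188.9581]]
```

View pics/w4c.png

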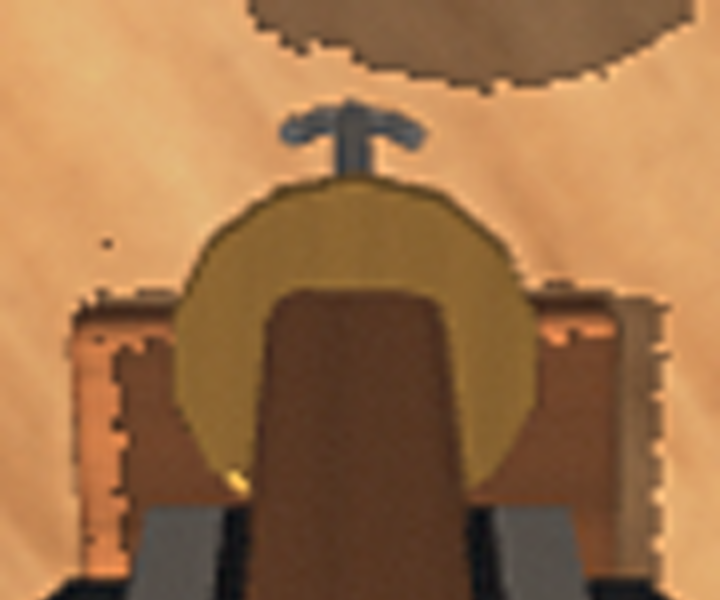

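The hook hangs straight, on the TCP axis to within 1 mm: the collar is at (324.6,219) against a predicted (324.2,219). I'll raise it, travel over the bore and turn so the arms lie along core y.

move_arm --commands '[[[0,0,1,0,0,0,255],[0,0,2.2,0,0,-0.5,255],[0,-0.3,3.2,0,0,-1.3,255],[0.5,-1.3,3.3,0,0,-2.4,255],[1.1,-2.5,3.3,0,0,-3.6,255],[1.7,-3.8,3.3,0,0,-4.8,255],[2.3,-5.1,3.3,0,0,-6,255],[2.8,-6.3,3.3,0,0,-7.2,255],[3.05,-6.85,3.3,0,0,-8.2,255],[3.12,-7.03,3.2,0,0,-8.8,255],[3.12,-7.03,3.0,0,0,-8.8,255],[3.12,-7.03,3.0,0,0,-8.8,255],[3.12,-7.03,3.0,0,0,-8.8,255]]]'

```text
time_s: 7.1
tcp_pos: [0.5271, 0.0059, 0.2333]
ee_rot: [-0.001, 0.344, 0.939, -0.0]
wrist_force: [-0.4, 0.1, -0.3]
grip_width: 0.0144
```

```bash
python3 - <<'E'
from h import *
import pickle
p,R,o=tcp();print(o["time_s"],p,np.degrees(np.arctan2(R[1,0],R[0,0])),np.degrees(np.arctan2(R[1,1],R[0,1])),o["wrist_force"],o["joint_pos"])
c=env.calibration("wrist");im=env.get_image("wrist");save(im,"w5.png")
c2=pickle.load(open("w2.pkl","rb"));print("eye",unz(c2,[328.2,122.9],.084))
print(proj(c,[[.5348,.0137,.103],[*p[:2],p[2]-.106],[.5374,.0168,.084]]))
pickle.dump((c,p,R),open("w5.pkl","wb"))
cv2.imwrite("pics/w5c.png",cv2.resize(im[130:280,250:400,::-1],None,fx=4,fy=4,interpolation=cv2.INTER_CUBIC))
im=env.get_image("scene");cv2.imwrite("pics/s5.png",cv2.resize(im[120:240,270:420,::-1],None,fx=5,fy=5,interpolation=cv2.INTER_CUBIC))
E
```

```text
7.1 [0.5271 0.0059 0.2333] 139.6975201134483 49.697545945424615 [-0.4145  0.0651 -0.3256] [-0.0362 -0.0391  1.8692  0.0002  1.3125 -0.9036]
eye [[0.537  0.0177 0.084 ]]
[[333.9639 184.5987]
 [324.0478 189.2801]
 [336.8923 180.814 ]]
```

View pics/w5c.png

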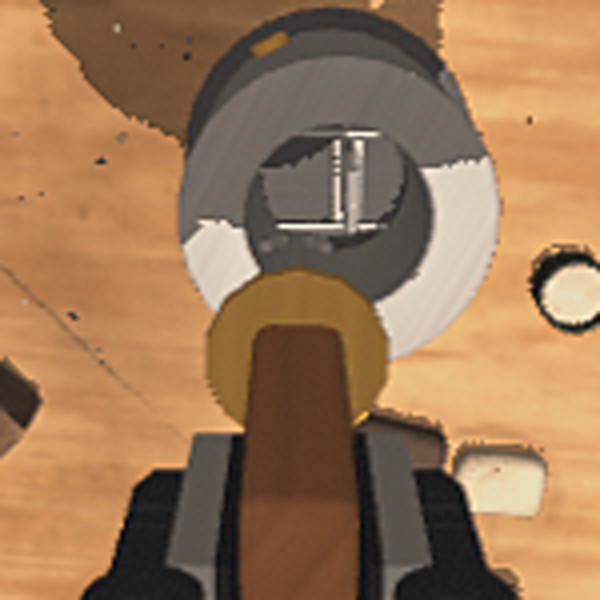

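View pics/s5.png

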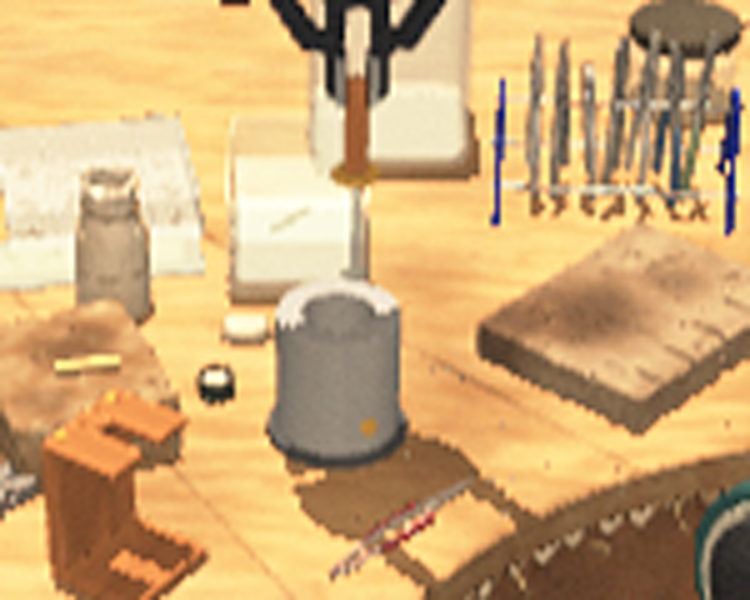

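```bash
python3 - <<'E'
from h import *
import pickle
c,p,R=pickle.load(open("w5.pkl","rb"))
v=R[:2,1];u=R[:2,0]
print("v",v)
for px,z in (([250+352/4,130+190/4],.083),([250+338/4,130+190/4],.083),([250+338/4,130+190/4],.05),([250+246/4,130+215/4],.103),([250+433/4,130+215/4],.103),([250+330/4,130+227.5/4],.046)):
    q=unz(c,px,z)[0];d=q[:2]-p[:2];print(q,"along v",d@v*1e3,"u",d@u*1e3)
im=cv2.imread("pics/w5.png");x0=im[155:195,305:365].astype(float);x0=np.clip((x0-20)*1.3,0,255).astype(np.uint8)
cv2.imwrite("pics/w5f.png",cv2.resize(x0,None,fx=13,fy=13,interpolation=cv2.INTER_NEAREST))
E
```

```text
v [0.6468 0.7626]
[0.5354 0.0202 0.083 ] along v 16.283151091677993 u 2.902694836906075
[0.5327 0.0171 0.083 ] along v 12.195444054176786 u 2.900769848440036
[0.5389 0.0135 0.05  ] along v 13.415047782618377 u -4.090743558932295
[ 0.518  -0.0046  0.103 ] along v -13.856401959462286 u 0.09683031581037674
[0.5514 0.0348 0.103 ] along v 37.74966090722904 u 0.12071165521211355
[0.5476 0.003  0.046 ] along v 11.074143453175555 u -17.469377998715476
```

View pics/w5f.png

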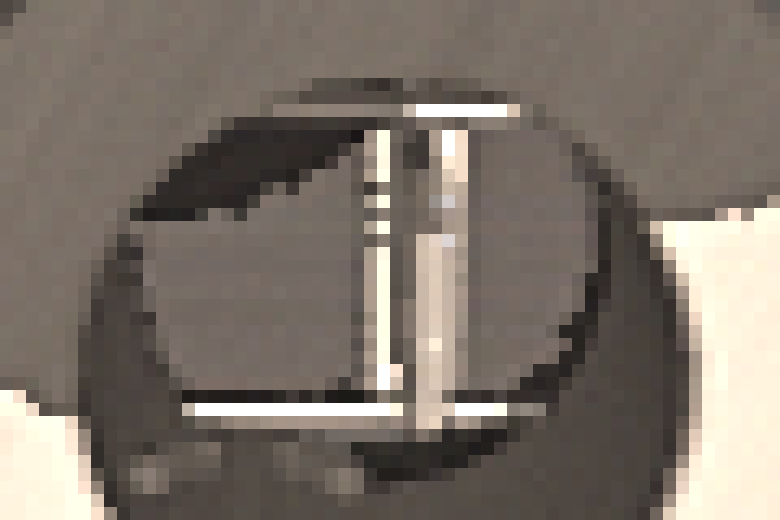

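The picture shows the bore with the rails level, so the arms are aligned with core y. The wire is at about column 339, about 16–17 mm from the shaft along core y. The bore centre is 12 mm from the shaft, so the eye sits about 5 mm off the middle. The descent corridor is clear by at least 4 mm on either side, so I'll go down gently.

move_arm --commands '[[[0,0,-0.3,0,0,0,255],[0,0,-0.6,0,0,0,255],[0,0,-0.8,0,0,0,255],[0,0,-1.0,0,0,0,255],[0,0,-1.2,0,0,0,255],[0,0,-1.3,0,0,0,255],[0,0,-1.3,0,0,0,255],[0,0,-1.3,0,0,0,255]]]'

```text
time_s: 8.0
tcp_pos: [0.5275, 0.0053, 0.1949]
ee_rot: [0.0, 0.345, 0.938, 0.0]
wrist_force: [-0.3, -0.3, -1.2]
grip_width: 0.0143
```

move_arm --commands '[[[0,0,-0.1,0,0,0,255],[0,0,-0.2,0,0,0,255],[0,0,-0.3,0,0,0,255],[0,0,-0.4,0,0,0,255],[0,0,-0.4,0,0,0,255],[0,0,-0.4,0,0,0,255]]]'

```text
time_s: 8.6
tcp_pos: [0.5272, 0.0054, 0.1826]
ee_rot: [-0.0, 0.345, 0.939, -0.0]
wrist_force: [-0.4, -0.4, -0.2]
grip_width: 0.0143
```

move_arm --commands '[[[0,0,-0.1,0,0,0,255],[0,0,-0.2,0,0,0,255],[0,0,-0.3,0,0,0,255],[0,0,-0.4,0,0,0,255],[0,0,-0.48,0,0,0,255],[0,0,-0.48,0,0,0,255],[0,0,-0.48,0,0,0,255]]]'

```text
time_s: 9.3
tcp_pos: [0.5273, 0.0054, 0.1683]
ee_rot: [-0.0, 0.345, 0.938, -0.0]
wrist_force: [0.2, 0.1, -1.7]
grip_width: 0.0147
```

move_arm --commands '[[[0.04,0.05,0,0,0,0,255],[0.08,0.1,0,0,0,0,255],[0.13,0.15,0,0,0,0,255],[0.17,0.2,0,0,0,0,255],[0.17,0.2,0,0,0,0,255],[0.17,0.2,0,0,0,0,255]]]'

```text
time_s: 9.9
tcp_pos: [0.5325, 0.0114, 0.1684]
ee_rot: [-0.0, 0.345, 0.939, -0.0]
wrist_force: [-0.3, 1.0, -1.1]
grip_width: 0.0145
```

move_arm --commands '[[[0.02,0.025,0,0,0,0,255],[0.043,0.05,0,0,0,0,255],[0.043,0.05,0,0,0,0,255]]]'

```text
time_s: 10.2
tcp_pos: [0.5338, 0.0129, 0.1684]
ee_rot: [0.0, 0.345, 0.939, 0.0]
wrist_force: [1.3, 0.7, -0.8]
grip_width: 0.0147
```

move_arm --commands '[[[0.01,0.013,0,0,0,0,255],[0.022,0.026,0,0,0,0,255],[0.022,0.026,0,0,0,0,255]]]'

```text
time_s: 10.5
tcp_pos: [0.5344, 0.0137, 0.1684]
ee_rot: [0.0, 0.345, 0.939, 0.0]
wrist_force: [1.0, -0.4, -1.2]
grip_width: 0.0144
```

move_arm --commands '[[[0.011,0.013,0,0,0,0,255],[0.022,0.026,0,0,0,0,255],[0.022,0.026,0,0,0,0,255]]]'

```text
time_s: 10.8
tcp_pos: [0.5351, 0.0145, 0.1684]
ee_rot: [0.0, 0.345, 0.938, 0.0]
wrist_force: [0.1, 0.7, -0.7]
grip_width: 0.0148
```

```bash
python3 - <<'E'
from h import *
p,R,o=tcp();print(p,o["wrist_force"]@np.r_[R[:2,1],0],o["wrist_force"],o["ft_torque"])
E
```

```text
[0.5351 0.0145 0.1684] 0.6068637036205609 [ 0.1434  0.6748 -0.7289] [-0.0052 -0.0044 -0.0104]
```

move_arm --commands '[[[0.011,0.013,0,0,0,0,255],[0.022,0.026,0,0,0,0,255],[0.022,0.026,0,0,0,0,255]]]'

```text
time_s: 11.1
tcp_pos: [0.5356, 0.0151, 0.1683]
ee_rot: [-0.0, 0.345, 0.939, -0.0]
wrist_force: [-0.4, -0.6, -1.1]
grip_width: 0.0141
```

```bash
cat > f.py <<'E'
from h import *
p,R,o=tcp();print(o["time_s"],p,"Fv",o["wrist_force"]@np.r_[R[:2,1],0],o["wrist_force"],o["ft_torque"])
E
python3 f.py
```

```text
11.1 [0.5356 0.0151 0.1683] Fv -0.70523045910187 [-0.3798 -0.6028 -1.14  ] [-0.1503  0.0743  0.0062]
```

Torque has stepped to (-0.15, 0.07) N m, which is the shaft just touching the wire. That puts the eye about 5.9 mm off centre, in line with the camera. I'll back off 1 mm and raise gently.

move_arm --commands '[[[-0.022,-0.025,0,0,0,0,255],[-0.022,-0.025,0.1,0,0,0,255],[-0.022,-0.025,0.2,0,0,0,255],[-0.022,-0.025,0.25,0,0,0,255],[-0.022,-0.025,0.25,0,0,0,255],[-0.022,-0.025,0.25,0,0,0,255]]]'

```text
time_s: 11.7
tcp_pos: [0.5352, 0.0145, 0.176]
ee_rot: [0.0, 0.345, 0.938, 0.0]
wrist_force: [-0.4, 0.2, -1.1]
grip_width: 0.0144
```

```bash
python3 f.py
```

```text
11.7 [0.5352 0.0145 0.176 ] Fv -0.10177924418962196 [-0.3833  0.1926 -1.1434] [ 0.0114 -0.0275 -0.0015]
```

move_arm --commands '[[[0,0,0.03,0,0,0,255],[0,0,0.06,0,0,0,255],[0,0,0.06,0,0,0,255]]]'

```text
time_s: 12.0
tcp_pos: [0.535, 0.0146, 0.1775]
ee_rot: [-0.0, 0.345, 0.938, 0.0]
wrist_force: [0.7, 0.5, -2.2]
grip_width: 0.0145
```

```bash
python3 f.py
```

```text
12.0 [0.535  0.0146 0.1775] Fv 0.8349642663993857 [ 0.6538  0.54   -2.2439] [ 0.1807 -0.1767 -0.0032]
```

move_arm --commands '[[[0,0,0.03,0,0,0,255],[0,0,0.05,0,0,0,255],[0,0,0.05,0,0,0,255]]]'

```text
time_s: 12.3
tcp_pos: [0.5344, 0.0144, 0.1784]
ee_rot: [-0.001, 0.345, 0.939, -0.0]
wrist_force: [0.0, -1.2, -6.4]
grip_width: 0.0146
```

```bash
python3 f.py
```

```text
12.3 [0.5344 0.0144 0.1784] Fv -0.8801394374074458 [ 0.0379 -1.188  -6.4285] [ 0.0576 -0.1654  0.0306]
```

Hooked: the pull is now about 5 N. I'll draw it up slowly while checking force.

move_arm --commands '[[[0,0,0.03,0,0,0,255],[0,0,0.06,0,0,0,255],[0,0,0.06,0,0,0,255]]]'

```text
time_s: 12.6
tcp_pos: [0.5344, 0.0143, 0.1804]
ee_rot: [-0.001, 0.345, 0.939, -0.0]
wrist_force: [0.2, 0.1, -9.4]
grip_width: 0.0148
```

move_arm --commands '[[[0,0,0.03,0,0,0,255],[0,0,0.06,0,0,0,255],[0,0,0.1,0,0,0,255]]]'

```text
time_s: 12.9
tcp_pos: [0.5347, 0.0144, 0.1838]
ee_rot: [-0.0, 0.345, 0.938, -0.0]
wrist_force: [-0.5, 0.6, -9.6]
grip_width: 0.0142
```

```bash
python3 f.py
```

```text
12.9 [0.5347 0.0144 0.1838] Fv 0.18843337721819986 [-0.4601  0.639  -9.6382] [-0.2121  0.0952 -0.0003]
```

move_arm --commands '[[[0,0,0.05,0,0,0,255],[0,0,0.1,0,0,0,255],[0,0,0.15,0,0,0,255],[0,0,0.2,0,0,0,255],[0,0,0.25,0,0,0,255]]]'

```text
time_s: 13.4
tcp_pos: [0.5351, 0.0145, 0.1916]
ee_rot: [0.0, 0.345, 0.938, 0.0]
wrist_force: [-1.1, 0.7, -9.4]
grip_width: 0.0143
```

move_arm --commands '[[[0,0,0.05,0,0,0,255],[0,0,0.1,0,0,0,255],[0,0,0.15,0,0,0,255],[0,0,0.2,0,0,0,255],[0,0,0.25,0,0,0,255],[0,0,0.3,0,0,0,255],[0,0,0.35,0,0,0,255],[0,0,0.4,0,0,0,255]]]'

```text
time_s: 14.2
tcp_pos: [0.5355, 0.0145, 0.2042]
ee_rot: [0.001, 0.345, 0.939, 0.0]
wrist_force: [-0.4, 0.5, -4.1]
grip_width: 0.0146
```

```bash
python3 f.py
```

```text
14.2 [0.5355 0.0145 0.2042] Fv 0.06857739128940035 [-0.4291  0.4552 -4.0746] [0.0929 0.0415 0.0024]
```

move_arm --commands '[[[-0.02,-0.02,0.1,0,0,0,255],[-0.04,-0.04,0.2,0,0,0,255],[-0.06,-0.07,0.3,0,0,0,255],[-0.07,-0.08,0.4,0,0,0,255],[-0.07,-0.08,0.5,0,0,0,255],[-0.07,-0.08,0.6,0,0,0,255],[-0.07,-0.08,0.75,0,0,0,255],[-0.07,-0.08,0.9,0,0,0,255]]]'

```text
time_s: 15.0
tcp_pos: [0.5328, 0.0121, 0.2306]
ee_rot: [-0.0, 0.345, 0.939, -0.0]
wrist_force: [0.6, -0.4, -4.9]
grip_width: 0.0143
```

move_arm --commands '[[[0,0,0.1,0,0,0,255],[0,0,0.25,0,0,0,255],[0,0,0.4,0,0,0,255],[0,0,0.55,0,0,0,255],[0,0,0.7,0,0,0,255],[0,0,0.85,0,0,0,255],[0,0,1.0,0,0,0,255],[0,0,1.15,0,0,0,255],[0,0,1.3,0,0,0,255]]]'

```text
time_s: 15.9
tcp_pos: [0.533, 0.0121, 0.2699]
ee_rot: [0.0, 0.345, 0.938, 0.0]
wrist_force: [-0.4, 0.7, -4.2]
grip_width: 0.0144
```

```bash
python3 f.py
```

```text
15.9 [0.533  0.0121 0.2699] Fv 0.3090048312190083 [-0.3878  0.7358 -4.2194] [-0.0122 -0.0549 -0.015 ]
```

move_arm --commands '[[[0,0,0.1,0,0,0,255],[0,0,0.2,0,0,0,255],[0,0,0.3,0,0,0,255],[0,0,0.4,0,0,0,255],[0,0,0.5,0,0,0,255],[0,0,0.65,0,0,0,255],[0,0,0.8,0,0,0,255],[0,0,0.95,0,0,0,255],[0,0,1.1,0,0,0,255],[0,0,1.25,0,0,0,255],[0,0,1.35,0,0,0,255],[0,0,1.35,0,0,0,255],[0,0,1.35,0,0,0,255]]]'

```text
time_s: 17.2
tcp_pos: [0.533, 0.0121, 0.31]
ee_rot: [0.0, 0.345, 0.938, -0.0]
wrist_force: [-0.6, 0.7, -4.5]
grip_width: 0.0145
```

```bash
python3 f.py; python3 - <<'E'
from h import *
im=env.get_image("scene");cv2.imwrite("pics/s6.png",cv2.resize(im[90:240,270:450,::-1],None,fx=4.2,fy=4.2,interpolation=cv2.INTER_CUBIC)[:600])
c=env.calibration("wrist");im=env.get_image("wrist");save(im,"w6.png")
E
```

```text
17.2 [0.533  0.0121 0.31  ] Fv 0.13750991168950605 [-0.614   0.7031 -4.54  ] [-0.0059  0.0179  0.0251]
```

View pics/s6.png

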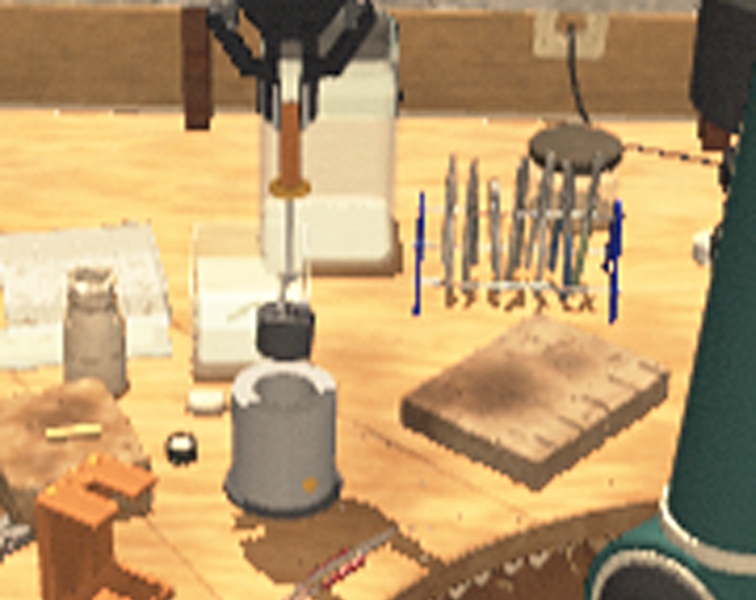

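View pics/w6.png

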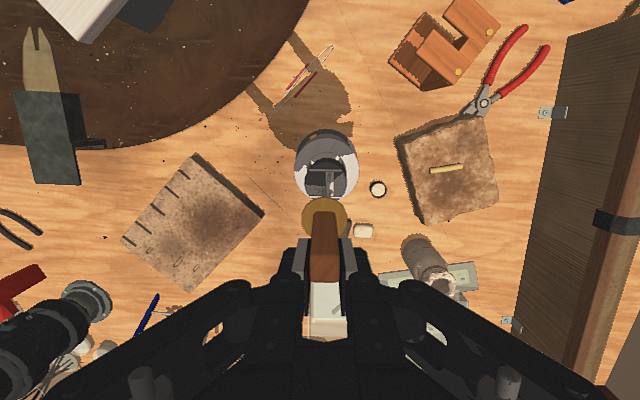

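```bash
python3 - <<'E'
from h import *
c=env.calibration("wrist")
P=unz(c,[[192,153],[264,213],[191,293],[121,240]],.031);print(P,P.mean(0),np.linalg.norm(np.diff(P,axis=0),axis=1))
E
```

```text
[[ 0.3858 -0.1375  0.031 ]
 [ 0.5323 -0.1203  0.031 ]
 [ 0.5578 -0.3304  0.031 ]
 [ 0.4075 -0.3434  0.031 ]] [ 0.4709 -0.2329  0.031 ] [0.1475 0.2116 0.1508]
```

move_arm --commands '[[[-0.02,-0.08,0,0,0,0,255],[-0.08,-0.27,0,0,0,0,255],[-0.18,-0.6,0,0,0,0,255],[-0.3,-1.0,0,0,0,0,255],[-0.43,-1.45,0,0,0,0,255],[-0.56,-1.9,0,0,0,0,255],[-0.7,-2.35,0,0,0,0,255],[-0.83,-2.8,0,0,0,0,255],[-0.96,-3.25,0,0,0,0,255],[-1.1,-3.7,-0.1,0,0,0,255],[-1.23,-4.15,-0.2,0,0,0,255],[-1.36,-4.6,-0.35,0,0,0,255],[-1.5,-5.05,-0.5,0,0,0,255],[-1.63,-5.5,-0.7,0,0,0,255],[-1.76,-5.95,-0.9,0,0,0,255],[-1.9,-6.4,-1.1,0,0,0,255],[-2.03,-6.85,-1.3,0,0,0,255],[-2.15,-7.25,-1.5,0,0,0,255],[-2.25,-7.6,-1.7,0,0,0,255],[-2.33,-7.87,-1.85,0,0,0,255]]]'

```text
time_s: 19.3
tcp_pos: [0.4626, -0.2249, 0.2537]
ee_rot: [-0.0, 0.346, 0.938, 0.0]
wrist_force: [0.3, -0.2, -4.7]
grip_width: 0.0142
```

```bash
python3 f.py
```

```text
19.3 [ 0.4626 -0.2249  0.2537] Fv 0.01454160823727284 [ 0.2742 -0.2145 -4.7136] [-0.012  -0.0038 -0.0034]
```

move_arm --commands '[[[0,-0.1,-0.15,0,0,0,255],[0.03,-0.2,-0.35,0,0,0,255],[0.05,-0.25,-0.55,0,0,0,255],[0.05,-0.25,-0.75,0,0,0,255],[0.05,-0.25,-0.95,0,0,0,255],[0.05,-0.25,-1.12,0,0,0,255],[0.05,-0.25,-1.25,0,0,0,255],[0.05,-0.25,-1.33,0,0,0,255],[0.05,-0.25,-1.33,0,0,0,255],[0.05,-0.25,-1.33,0,0,0,255],[0.05,-0.25,-1.33,0,0,0,255]]]'

```text
time_s: 20.4
tcp_pos: [0.4648, -0.2317, 0.215]
ee_rot: [0.0, 0.345, 0.938, -0.0]
wrist_force: [-0.7, -0.3, -3.5]
grip_width: 0.0148
```

```bash
python3 f.py; python3 - <<'E'
from h import *
im=env.get_image("scene");cv2.imwrite("pics/s7.png",cv2.resize(im[120:220,340:460,::-1],None,fx=6,fy=6,interpolation=cv2.INTER_CUBIC)[:600])
E
```

```text
20.4 [ 0.4648 -0.2317  0.215 ] Fv -0.6690149064228107 [-0.7297 -0.2574 -3.482 ] [ 0.0112  0.0449 -0.0304]
```

View pics/s7.png

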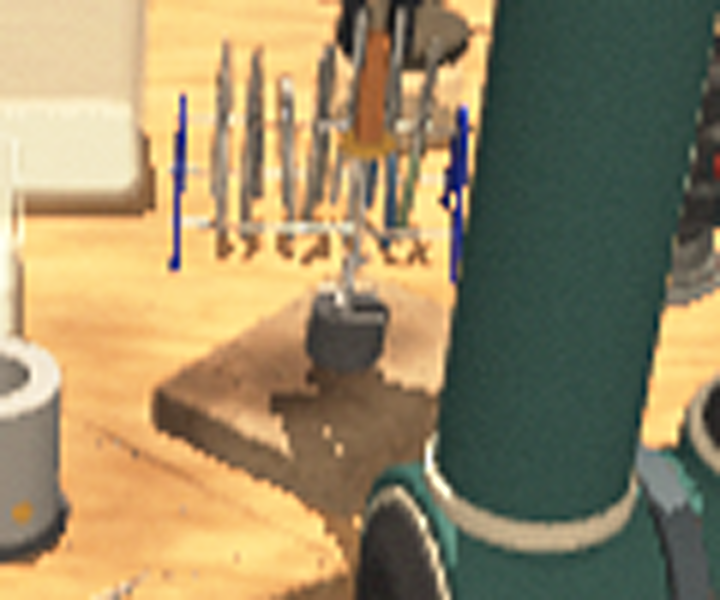

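The core hangs slightly tilted just above the block, at scene (398,175). I'll lower it slowly.

move_arm --commands '[[[0,0,-0.05,0,0,0,255],[0,0,-0.1,0,0,0,255],[0,0,-0.15,0,0,0,255],[0,0,-0.2,0,0,0,255],[0,0,-0.25,0,0,0,255],[0,0,-0.3,0,0,0,255],[0,0,-0.34,0,0,0,255],[0,0,-0.37,0,0,0,255],[0,0,-0.4,0,0,0,255],[0,0,-0.42,0,0,0,255],[0,0,-0.44,0,0,0,255],[0,0,-0.46,0,0,0,255],[0,0,-0.48,0,0,0,255]]]'

```text
time_s: 21.75
tcp_pos: [0.465, -0.2315, 0.2006]
ee_rot: [0.0, 0.345, 0.938, 0.0]
wrist_force: [-0.2, 0.8, -0.6]
grip_width: 0.0146
```

```bash
python3 f.py
```

```text
21.75 [ 0.465  -0.2315  0.2006] Fv 0.4445139016566823 [-0.2373  0.7857 -0.587 ] [ 0.2442 -0.1007  0.0328]
```

move_arm --commands '[[[0,0,-0.02,0,0,0,255],[0,0,-0.04,0,0,0,255],[0,0,-0.06,0,0,0,255],[0,0,-0.08,0,0,0,255],[0,0,-0.1,0,0,0,255],[0,0,-0.12,0,0,0,255]]]'

```text
time_s: 22.35
tcp_pos: [0.4644, -0.2315, 0.1963]
ee_rot: [-0.0, 0.345, 0.939, -0.0]
wrist_force: [-0.5, 1.0, -2.0]
grip_width: 0.0147
```

```bash
python3 f.py
```

```text
22.35 [ 0.4644 -0.2315  0.1963] Fv 0.42239068982072253 [-0.5476  1.0206 -1.965 ] [ 0.1635 -0.1531 -0.007 ]
```

move_arm --commands '[[[0,0,-0.03,0,0,0,255],[0,0,-0.06,0,0,0,255],[0,0,-0.1,0,0,0,255],[0,0,-0.14,0,0,0,255],[0,0,-0.18,0,0,0,255],[0,0,-0.22,0,0,0,255],[0,0,-0.22,0,0,0,255]]]'

```text
time_s: 23.05
tcp_pos: [0.4644, -0.2315, 0.1897]
ee_rot: [-0.0, 0.345, 0.938, 0.0]
wrist_force: [-0.5, 0.2, -1.1]
grip_width: 0.0143
```

```bash
python3 f.py; python3 - <<'E'
from h import *
im=env.get_image("scene");cv2.imwrite("pics/s8.png",cv2.resize(im[120:220,340:460,::-1],None,fx=6,fy=6,interpolation=cv2.INTER_CUBIC)[:600])
im=env.get_image("wrist");save(im,"w8.png");cv2.imwrite("pics/w8c.png",cv2.resize(im[140:290,240:420,::-1],None,fx=4,fy=4,interpolation=cv2.INTER_CUBIC))
E
```

```text
23.05 [ 0.4644 -0.2315  0.1897] Fv -0.22614653944721744 [-0.5308  0.1548 -1.0598] [ 0.0247 -0.0692  0.0373]
```

View pics/s8.png

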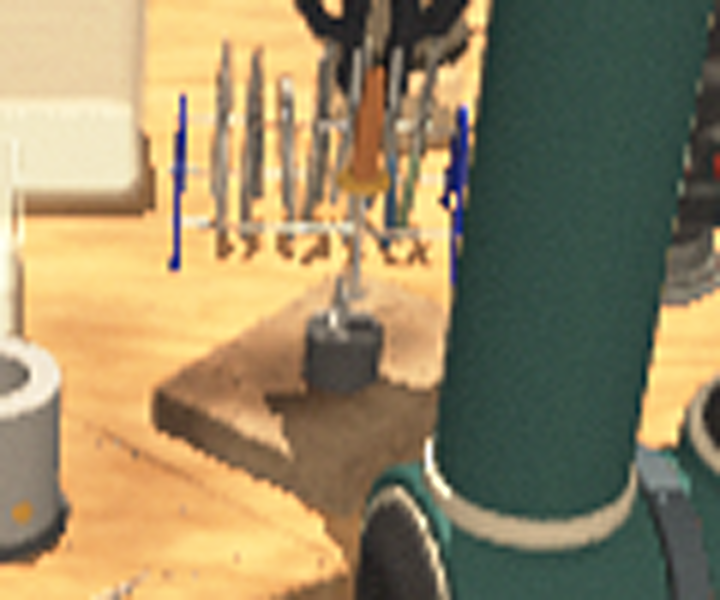

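View pics/w8c.png

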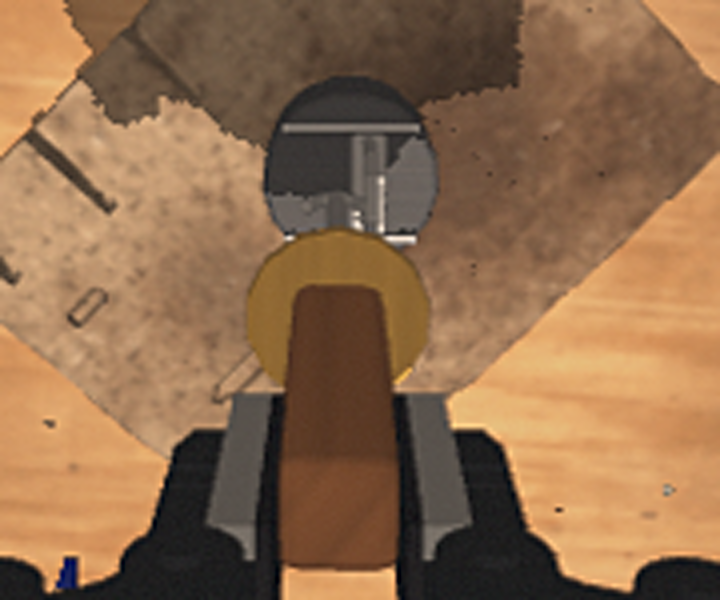

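The core stands flat on the block, and the wrist crop shows the shaft beside the eye with the rails still level. I'll back the arm out from under the crown along -core y.

move_arm --commands '[[[-0.02,-0.025,0,0,0,0,255],[-0.043,-0.05,0,0,0,0,255],[-0.065,-0.076,0,0,0,0,255],[-0.087,-0.1,0,0,0,0,255],[-0.11,-0.13,0,0,0,0,255]]]'

```text
time_s: 23.65
tcp_pos: [0.4612, -0.2355, 0.19]
ee_rot: [0.0, 0.345, 0.938, -0.0]
wrist_force: [-0.3, -0.4, -1.0]
grip_width: 0.0146
```

```bash
python3 f.py
```

```text
23.65 [ 0.4612 -0.2355  0.19  ] Fv -0.4806865751517337 [-0.3095 -0.3678 -0.9612] [-0.0311  0.0397  0.0184]
```

move_arm --commands '[[[-0.043,-0.05,0,0,0,0,255],[-0.087,-0.1,0,0,0,0,255],[-0.13,-0.15,0,0,0,0,255],[-0.173,-0.2,0,0,0,0,255],[-0.22,-0.26,0,0,0,0,255],[-0.28,-0.33,0,0,0,0,255],[-0.28,-0.33,0,0,0,0,255]]]'

```text
time_s: 24.35
tcp_pos: [0.4526, -0.2456, 0.19]
ee_rot: [-0.0, 0.345, 0.938, -0.0]
wrist_force: [0.0, -1.0, -0.8]
grip_width: 0.0143
```

```bash
python3 f.py;  python3 - <<'E'
from h import *
im=env.get_image("scene");cv2.imwrite("pics/s9.png",cv2.resize(im[120:220,340:460,::-1],None,fx=6,fy=6,interpolation=cv2.INTER_CUBIC)[:600])
im=env.get_image("wrist");save(im,"w9.png");cv2.imwrite("pics/w9c.png",cv2.resize(im[140:290,240:420,::-1],None,fx=4,fy=4,interpolation=cv2.INTER_CUBIC))
E
```

```text
24.35 [ 0.4526 -0.2456  0.19  ] Fv -0.7294347010208593 [ 0.0463 -0.9976 -0.7623] [ 0.0126  0.0236 -0.0005]
```

View pics/s9.png

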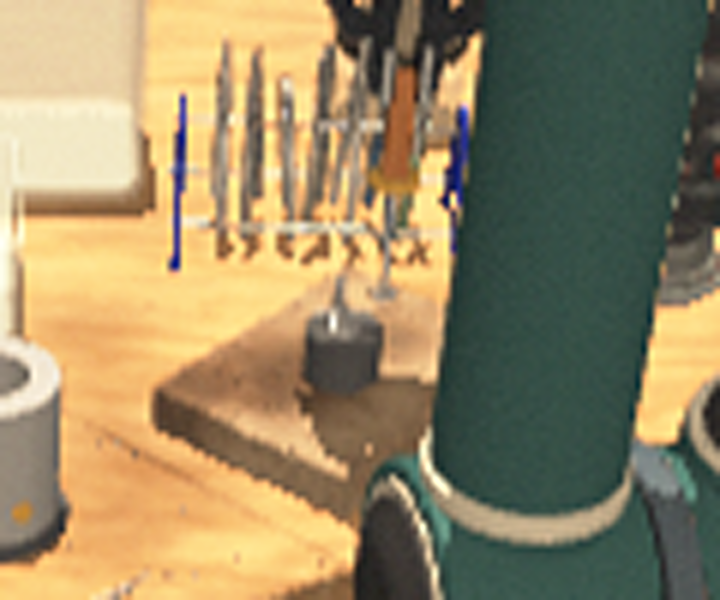

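View pics/w9c.png

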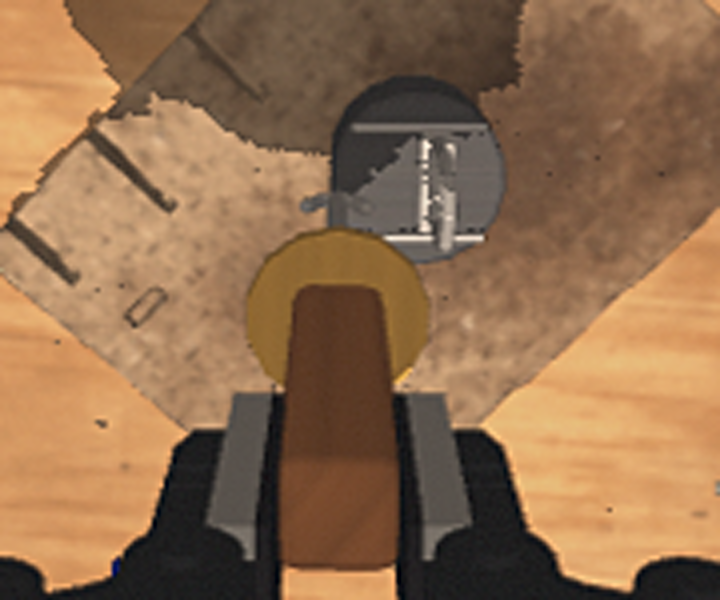

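The hook is free of the eye; its arms are at wrist crop (335,205) and the eye is at (440,190). I'll raise it and travel back to the front of the stand.

move_arm --commands '[[[0,0,0.4,0,0,0,255],[0,0,1.1,0,0,0,255],[0,0,2.0,0,0,0,255],[0,0.1,2.9,0,0,0,255],[-0.05,0.6,3.4,0,0,0.3,255],[-0.1,1.4,3.5,0,0,1,255],[-0.15,2.4,3.5,0,0,1.8,255],[-0.2,3.5,3.5,0,0,2.6,255],[-0.25,4.6,3.5,0,0,3.4,255],[-0.3,5.7,3.5,0,0,4.2,255],[-0.35,6.8,3.5,0,0,5,255],[-0.4,7.9,3.5,0,0,5.8,255],[-0.45,9,3.5,0,0,6.6,255],[-0.5,10.1,3.5,0,0,7.4,255],[-0.55,11.2,3.5,0,0,8.2,255],[-0.6,12.3,3.3,0,0,8.8,255],[-0.62,13.4,2.8,0,0,8.8,255],[-0.62,14.3,2.2,0,0,8.8,255],[-0.62,15,1.6,0,0,8.8,255],[-0.62,15.4,1.0,0,0,8.8,255]]]'

```text
time_s: 26.45
tcp_pos: [0.4331, 0.219, 0.2196]
ee_rot: [-0.0, -0.11, 0.994, 0.0]
wrist_force: [0.4, 0.2, -1.2]
grip_width: 0.0144
```

```bash
python3 f.py
```

```text
26.45 [0.4331 0.219  0.2196] Fv 0.08451691659189722 [ 0.3621  0.1675 -1.2002] [-0.041  -0.0313  0.0089]
```

move_arm --commands '[[[0,0,-0.6,0,0,0,255],[0,0,-1.3,0,0,0,255],[0,0,-2.0,0,0,0,255],[0,0,-2.4,0,0,0,255],[0,0,-2.5,0,0,0,255],[0,0,-2.5,0,0,0,255],[0,0,-2.5,0,0,0,255]]]'

```text
time_s: 27.15
tcp_pos: [0.435, 0.2171, 0.1462]
ee_rot: [0.001, -0.108, 0.994, 0.0]
wrist_force: [0.1, 0.1, -0.6]
grip_width: 0.0141
```

```bash
python3 f.py;  python3 - <<'E'
from h import *
p,R,o=tcp();print(np.degrees(np.arctan2(R[1,0],R[0,0])))
c=env.calibration("wrist");print(proj(c,np.array([[p[0],p[1],p[2]-.0209],[p[0],p[1],p[2]-.1059],[.5021,.231,.115]])))
im=env.get_image("wrist");save(im,"w10.png");cv2.imwrite("pics/w10c.png",cv2.resize(im[175:260,280:370,::-1],None,fx=7,fy=7,interpolation=cv2.INTER_CUBIC))
E
```

```text
27.15 [0.435  0.2171 0.1462] Fv 0.1187779184025641 [ 0.0644  0.1358 -0.6242] [ 0.002  -0.0471  0.0005]
-167.59090724083893
[[324.1686 217.5576]
 [324.0789 188.8524]
 [323.1245 289.858 ]]
```

View pics/w10c.png

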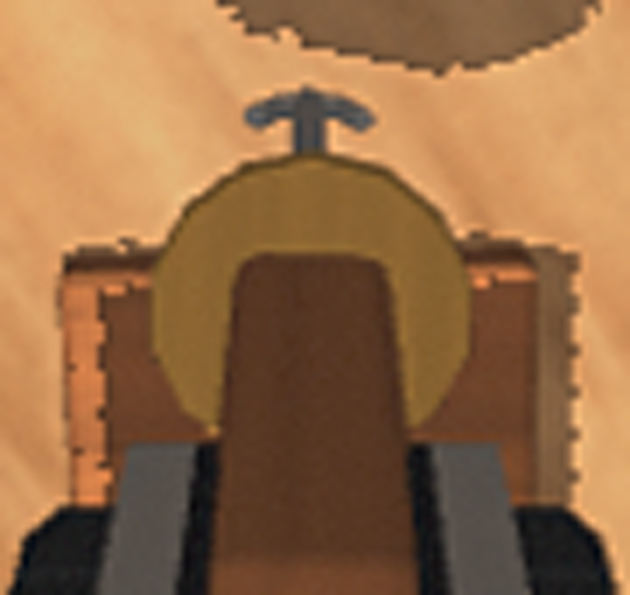

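The picture matches the one taken just after unhooking from the stand, so the hook has not slipped in the grip. I'll slide it in at the same height and then set it down.

move_arm --commands '[[[0.4,0.085,0,0,0,0,255],[0.9,0.19,0,0,0,0,255],[1.4,0.3,0,0,0,0,255],[1.9,0.4,0,0,0,0,255],[2.29,0.487,0,0,0,0,255],[2.29,0.487,0,0,0,0,255],[2.29,0.487,0,0,0,0,255]]]'

```text
time_s: 27.9
tcp_pos: [0.5029, 0.2311, 0.1445]
ee_rot: [-0.001, -0.108, 0.994, -0.0]
wrist_force: [-0.6, 0.5, -1.5]
grip_width: 0.0146
```

```bash
python3 f.py
```

```text
27.9 [0.5029 0.2311 0.1445] Fv 0.6167509142035023 [-0.5537  0.5099 -1.5486] [ 0.0327  0.0393 -0.007 ]
```

move_arm --commands '[[[0,0,-0.1,0,0,0,255],[0,0,-0.2,0,0,0,255],[0,0,-0.28,0,0,0,255],[0,0,-0.31,0,0,0,255],[0,0,-0.34,0,0,0,255],[0,0,-0.34,0,0,0,255]]]'

```text
time_s: 28.5
tcp_pos: [0.5028, 0.2312, 0.1359]
ee_rot: [0.0, -0.108, 0.994, -0.0]
wrist_force: [-3.2, -1.3, 5.7]
grip_width: 0.0146
```

```bash
python3 f.py
```

```text
28.5 [0.5028 0.2312 0.1359] Fv -0.629040071448317 [-3.167  -1.3408  5.6949] [-0.2402  0.5342  0.0452]
```

move_arm --commands '[[[0,0,0.02,0,0,0,255],[0,0,0.02,0,0,0,255],[0,0,0.02,0,0,0,190],[0,0,0.02,0,0,0,150],[0,0,0.02,0,0,0,100],[0,0,0.02,0,0,0,50],[0,0,0.02,0,0,0,0],[0,0,0.02,0,0,0,0],[0,0,0.02,0,0,0,0],[0,0,0.02,0,0,0,0]]]'

```text
time_s: 29.5
tcp_pos: [0.503, 0.2313, 0.1354]
ee_rot: [-0.0, -0.108, 0.994, -0.0]
wrist_force: [0.5, 0.1, 1.0]
grip_width: 0.0851
```

move_arm --commands '[[[0,0,0.3,0,0,0,0],[0,0,1,0,0,0,0],[0,0,2,0,0,0,0],[0,0,3.2,0,0,0,0],[-1,0,4,0,0,0,0],[-2.3,-0.5,4,0,0,0,0],[-2.3,-0.5,4,0,0,0,0],[-2.3,-0.5,4,0,0,0,0],[-2.3,-0.5,4,0,0,0,0]]]'

```text
time_s: 30.4
tcp_pos: [0.4346, 0.2165, 0.2558]
ee_rot: [0.001, -0.108, 0.994, 0.0]
wrist_force: [0.4, -0.8, -0.0]
grip_width: 0.0855
```

```bash
python3 f.py;  python3 - <<'E'
from h import *
c=env.calibration("wrist")
im=env.get_image("wrist");save(im,"w11.png");cv2.imwrite("pics/w11c.png",cv2.resize(im[120:330,220:430,::-1],None,fx=2.8,fy=2.8,interpolation=cv2.INTER_CUBIC))
print((proj(c,[[.5024,.2318,.12],[.5024,.2318,.19],[.5024,.2318,.038]])-[220,120])*2.8)
im=env.get_image("scene");save(im,"s11.png")
a=cv2.resize(im[140:260,240:460,::-1],None,fx=3.6,fy=3.6,interpolation=cv2.INTER_CUBIC);cv2.imwrite("pics/s11c.png",a)
im=env.get_image("top");save(im,"t11.png");cv2.imwrite("pics/t11c.png",cv2.resize(im[160:250,250:470,::-1],None,fx=3.6,fy=3.6,interpolation=cv2.INTER_CUBIC))
E
```

```text
30.4 [0.4346 0.2165 0.2558] Fv -0.8587985191677423 [ 0.3504 -0.8023 -0.0164] [ 0.0266 -0.0132  0.0773]
[[292.3592 333.7097]
 [292.6932 418.9435]
 [292.1034 268.4253]]
```

View pics/w11c.png

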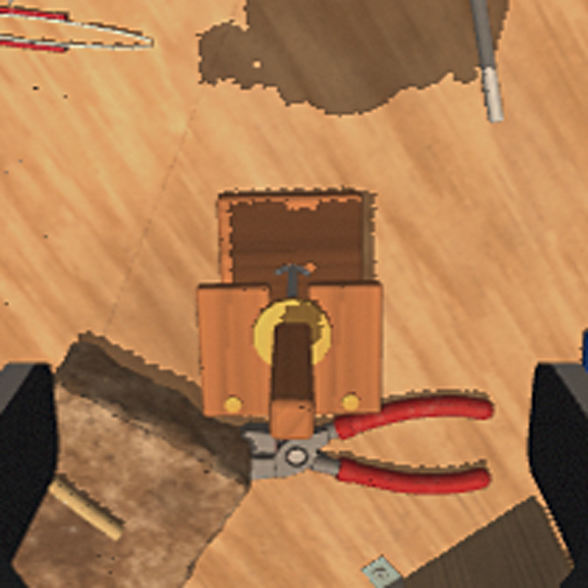

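View pics/s11c.png

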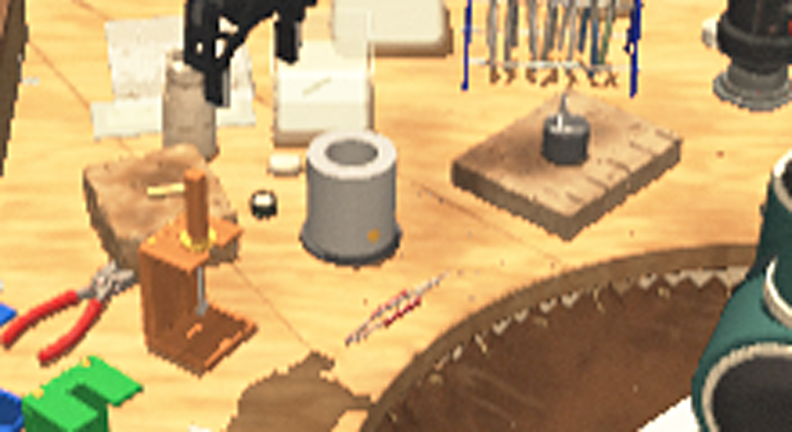

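View pics/t11c.png

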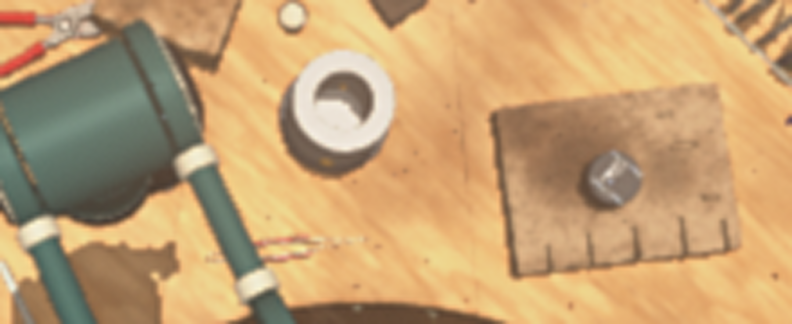

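Both checks are good. The hook hangs in its stand as it did at the start, with the collar at crop (292,334) where predicted. The core stands upright near the middle of the block, at scene (397,180) and top (420,209), and the robot touches nothing. Handing in.

```bash
python3 - <<'E'
from h import *
print(env.finish_job()); print(env.get_obs()["time_s"])
E
```

```text
the job is handed in; nothing more can be done
None
the job is handed in; nothing more can be done
```

The core now stands upright on the soldering block, and the hook hangs back in its stand. I handed the job in at about 30.5 s of the 69 s allowed; the system reports no verdict.

- **Finding the eye:** The wrist pictures put the lifting eye about 4–5 mm off the middle. Feeling with the shaft put it at about 6 mm. I took the felt position.
- **Drawing the core:** I hooked the eye from the roomier side. The largest wrist force I read was about 9.6 N, including the hook's own 1 N, against the 25 N limit.
- **Setting down:** I lowered the core slowly until the block took its weight, then dropped the hook and backed it out with no force I could tell from noise.
- **Final pictures:** The core stands upright near the middle of the block, and the hook is upright in the wooden stand at its starting position. The open gripper is clear of everything.

Two readings disagreed. The cameras differed by about 15 mm on the block's centre, well inside the ±60 mm and ±86 mm allowed. The grip width read 14.5 mm on the 16 mm handle, but the hook did not slip. Setting the hook down, the collar pressed on the stand with about 6–7 N, which I eased before opening the gripper.

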